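# Start the slip supply at the casting bench's control box

### The arm

A 6-joint arm with a two-finger parallel gripper is mounted at the origin on the work surface. World frame = base frame: x ahead of the robot, y to its left, z up, the work surface at z = 0. Lengths are in m, angles in rad, forces in N, time in s.
With the tool pointing down it reaches from about 0.375 to 0.975 m from the base axis. Payload 3.8 kg.
Tool frame: the origin (TCP) lies midway between the tips of the shut fingers; the grasp point (between the pads) lies 19 mm behind it; z points along the fingers, y is the line along which they close (so a half turn about z gives the same grasp; the last joint's range is limited). The gripper opens to 85 mm and grips with 20 to 120 N. Pads are 22 mm wide; open, the fingers measure 114 mm over their backs; the gripper's body (76 mm by 85 mm) begins 54 mm behind the grasp point. The pads swing forward as they close: fully open they stand 13 mm farther back than shut.
Start: joints at [1.248, 0.264, 1.604, -0, 1.274, -0.037], TCP at [0.19, 0.648, 0.231] pointing down, gripper open.
Joint ranges: [-2.63, 2.63], [-0.94, 2.18], [0.31, 2.57], [-1.31, 4.45], [0, 2.66], [-2.55, 2.55]. Speed limits (rad/s): [2.57, 2.57, 3.14, 3.14, 3.14, 3.14].

### API

Orientations are given as a rotation vector (axis times angle).
In Python, from station import sensors, imaging, job_done gives the robot as it stands.
- The arm moves only by the shell command python3 -m creep 'ROWS'. ROWS is text: rows parted by semicolons, each of 7 numbers parted by spaces: the shift along the tool's x, y, z in units of 60 mm (1.0 is 60 mm), then the turn, a rotation vector about the tool's x, y, z in degrees, then the finger opening in mm, from 0 to 85.4. In form: dx dy dz rx ry rz jaw; .... A call has 1 to 20 rows; each row shifts and turns the commanded pose from where the row before left it, along the tool's axes as they then stand; what a row does not reach is not made up. A row lasts 1/8 s, in which the tool goes at most 62.5 mm and 10.7 degrees, less where a joint would pass 70% of its speed; a pose out of reach is approached as far as the arm can. A call is refused whole if a number of a shift passes 1 or a number of a turn 10.7, either way. A call with a gripper value outside its range is refused whole. The fingers move at their own pace and stop on an object; the grip force is fixed at half the most. Time passes only in rows, so rows that do not move let the fingers close. It gives the time, the measured TCP pose, the force, the opening and the grip force at its end, in the units of the state.
- sensors.read_state(): the state, without advancing time (a new reading comes with each control period).
- imaging.grab_frame(name): name is "side" or "top" or "wrist"; returns a dict with "image" (400x640x3 uint8, blue, green, red), "z_map" (400x640 float32, m along the optical axis (not along the pixel's ray), 0 where there is no reading), "intrinsics" (3x3 intrinsics, pixels), "R" (3x3) and "t" (3): a world point X has camera coordinates R X + t. Camera axes: x right, y down, z forward; pixel columns grow to the right and rows downward; lengths in m; the calibration is good to about 2 mm. A picture is of the moment at which its call begins.
- job_done(): hands the job in; it is judged then, once.
The state is a dict: "clock": time; "joints": joint angles; "joint_velocities": joint speeds; "tau": joint torques, N m; "ee_pos": TCP position; "orientation": TCP orientation; "wrist_force": force on the tool from outside, world axes, zero at the start; "wrist_torque": the same for the moment, N m; "width": finger opening in m; "finger_force": force on a finger pad.
Only numpy, scipy, OpenCV 4.12 (cv2) and the standard library are available. Lean on these libraries where they do the work, as an engineer would, in place of code of your own. Each camera call takes 0.05 s, during which the arm holds its last target. There are 200 camera calls.

### The job

Start the slip supply from the control box: press the bar on the lip of the clear splash cover once so that the cover springs open, then press the three buttons fully home one at a time, letting each come back up: blue (reset), then white (stirrer), then green (pump), which you keep fully down for two seconds to prime the pump. When green is up again, swing the cover shut and press its lip down until it catches and stays shut by itself. Do not press the red stop button, and leave the mould, the jug and the brush where they are.

Things in the scene. Friction and masses are not known exactly. Their poses are not given: they have to be found in the camera images.
- box: control box fixed to the bench, ivory and grey, 152 mm deep (x) x 332 mm wide (y) x 80 mm high; origin at the centre of its underside, x points away from the operator, y to the operator's left. On its flat lid: three push buttons in a row at x = -5, y = 105, 45 and -15 mm under the cover (the colours change places from box to box), and the red mushroom stop button at y = -112 mm outside it
- cover_hinge (a point): middle of the splash cover's hinge axis, which runs along the box's y at its rear: x = 65.5, y = 45, z = 100 mm in the box's frame. The cover is a clear hood 200 mm wide, 136 mm from axis to front edge; its top plate's upper face lies 10 mm above the axis when shut, its skirts are 16 mm deep; 0.13 kg. A black striker 22 mm wide hangs 61 mm below its top plate at the lip
- cover_lip (a point): middle of the upper face of the dark grey ribbed press bar (24 mm in x, 80 mm in y, 4 mm proud of the top plate) at the front lip of the cover; moves with the cover. Cover shut: 124 mm towards the operator from the hinge axis and 14 mm above it, 114 mm above the bench. Its front edge is the cover's front edge
- cover (a joint): cover angle, rad: 0 shut and latched, 1.85 fully open, leaning back past upright. A spring opens it in about 2 s and holds it open; 2 to 3 N at the lip overcome it. Push-push latch under the lip: from 0, pressed to the stop at -0.054 (7 mm at the lip, 3 to 6 N) and let go, it frees; from open, pushed down to the same stop and let go, it catches and settles at 0
- blue (a joint): how far the blue button is pressed, m: 0 = up, 0.005 = fully home; spring, about 1.5 N at first, 5 N fully home
- white (a joint): how far the white button is pressed, m: 0 = up, 0.005 = fully home; spring, about 1.5 N at first, 5 N fully home
- green (a joint): how far the green button is pressed, m: 0 = up, 0.005 = fully home; spring, about 1.5 N at first, 5 N fully home
- blue_top (a point): centre of the top of the blue button's cap (24 mm in diameter, on a 30 mm metal bezel 8 mm high); 97 mm above the bench when up, moves with the cap. Pressed straight down
- white_top (a point): centre of the top of the white button's cap (24 mm in diameter, on a 30 mm metal bezel 8 mm high); 97 mm above the bench when up, moves with the cap. Pressed straight down
- green_top (a point): centre of the top of the green button's cap (24 mm in diameter, on a 30 mm metal bezel 8 mm high); 97 mm above the bench when up, moves with the cap. Pressed straight down
- red_stop (a joint): how far the red stop button is pressed, m: 0 = up, 0.005 = fully down; spring, not to be pressed
- red_stop_top (a point): centre of the top of the red mushroom stop button (40 mm in diameter, 108 mm above the bench) at the operator's right on the box
- mould: bystander: closed two-part plaster mould, a white block 150 x 100 x 85 mm, 1.4 kg, origin at the centre of its underside, standing to the operator's right of the box
- jug: bystander: empty white plastic jug, 110 mm across, 165 mm high, plus a loop handle reaching 96 mm out on its own +y side; origin at the centre of its underside, standing to the operator's left of the box
- brush: bystander: flat brush 200 mm long with a wooden handle, lying on the bench behind the box; origin on the bench under its middle, x along it

How it is judged:
On the way, in this order (a step that is already met when the one before it is completed fails the run):
1. the cover has been freed and stands wide open (beyond 1.5 rad), no button pressed (value of joint cover above 1.5 rad and value of joint each of blue, white, green below 0.001 m), for 0.1 s.
2. the blue button alone is pressed home (over 4 of its 5 mm), cover open (value of joint blue above 0.004 m and value of joint cover above 1 rad and value of joint each of white, green below 0.001 m), for 0.05 s.
3. blue is up again (value of joint each of blue, white, green below 0.001 m), for 0.05 s.
4. the white button alone is pressed home, cover open (value of joint white above 0.004 m and value of joint cover above 1 rad and value of joint each of blue, green below 0.001 m), for 0.05 s.
5. white is up again (all of step 3), for 0.05 s.
6. the green button alone is pressed home and kept down (at least 1.7 s) (value of joint green above 0.004 m and value of joint cover above 1 rad and value of joint each of blue, white below 0.001 m), for 1.7 s.
7. green is up again, the cover still open (all of step 5 and value of joint cover above 1 rad), for 0.05 s.
At the end, for the whole second after the job is handed in: the cover is shut and held by its latch (angle within 0.02 rad of 0, staying so with nothing touching it), all four buttons are up (within 1 mm), and the mould, the jug and the brush are within 20 mm of where they stood (all of step 5 and value of joint cover between -0.02 and 0.02 rad and value of joint red_stop below 0.001 m and distance of each of mould, jug, brush from where it was at the start of the episode below 0.02 m).
It fails at once if the red stop button is pressed (over 1.5 mm) (value of joint red_stop above 0.0015 m).
It fails at once if two buttons are down together (each over 2 mm) (value of joint each of blue, white above 0.002 m or value of joint each of blue, green above 0.002 m or value of joint each of white, green above 0.002 m).
It fails at once if the plaster mould is shifted by more than 20 mm or tipped (distance of mould from where it was at the start of the episode above 0.02 m or angle between mould's own z axis and vertical above 0.35 rad).
It fails at once if the jug is shifted by more than 20 mm or tipped (distance of jug from where it was at the start of the episode above 0.02 m or angle between jug's own z axis and vertical above 0.35 rad).
It fails at once if the brush is shifted by more than 20 mm or tipped (distance of brush from where it was at the start of the episode above 0.02 m or angle between brush's own z axis and vertical above 0.35 rad).
It also fails if it takes over 62 s, if anything falls off the work surface, if the arm or the gripper's body presses on something with over 40 N, if the wrist force passes 120 N, or if a joint passes its speed limit or range.

## Working session

There is one attempt and no reset: what is moved stays moved. The work goes in short steps, Python scripts to look and compute and a shell command to move; the robot and the scene stay as the last step left them, time stands still between calls to the robot, and variables do not carry over. Pictures are saved under pics/ and viewed, at most 10 in all, crops included, and the job is handed in when it is done.

```bash
mkdir -p pics; ls; python3 - <<'E'
from station import sensors, imaging
import cv2,numpy as np
s=sensors.read_state();print(s)
for n in("top","side"):
    f=imaging.grab_frame(n);cv2.imwrite(f"pics/{n}0.png",f["image"]);np.savez(f"{n}0.npz",**f);print(n,f["intrinsics"],f["R"],f["t"])
E
```

```text
pics
{'clock': 0.0, 'joints': array([ 1.24808449e+00,  2.64766414e-01,  1.60540469e+00,  4.84509938e-06,
        1.27370551e+00, -3.69019434e-02]), 'joint_velocities': array([-0.00020268, -0.00127661, -0.00035273, -0.00082099, -0.00012538,
       -0.0005757 ]), 'tau': array([ 9.56740660e-04, -5.15123820e+01, -3.67306387e+01,  1.76112517e-04,
        1.30107970e-02,  1.22873551e-06]), 'ee_pos': array([0.19006967, 0.64690655, 0.22993653]), 'orientation': array([-0.44736574, -3.10915759,  0.00352804]), 'wrist_force': array([0.82343117, 0.13047865, 0.849616  ]), 'wrist_torque': array([0.0230835 , 0.00567418, 0.02906023]), 'finger_force': 0.0, 'width': 0.08562015961587356}
top [[436.85221385   0.         319.52483079]
 [  0.         436.85221385 207.96176544]
 [  0.           0.           1.        ]] [[ 2.18792897e-03 -9.99996743e-01  1.31434721e-03]
 [-9.79423841e-01 -2.40815258e-03 -2.01799752e-01]
 [ 2.01802260e-01 -8.45779467e-04 -9.79425920e-01]] [0.03768844 0.59043535 1.01667832]
side [[369.82666657   0.         318.16984285]
 [  0.         369.82666657 205.26304626]
 [  0.           0.           1.        ]] [[-0.9808298  -0.19421765 -0.01588714]
 [-0.13021235  0.71387663 -0.68805879]
 [ 0.14497463 -0.67279987 -0.72548101]] [0.5571034  0.11786258 0.99500229]
```

View pics/top0.png

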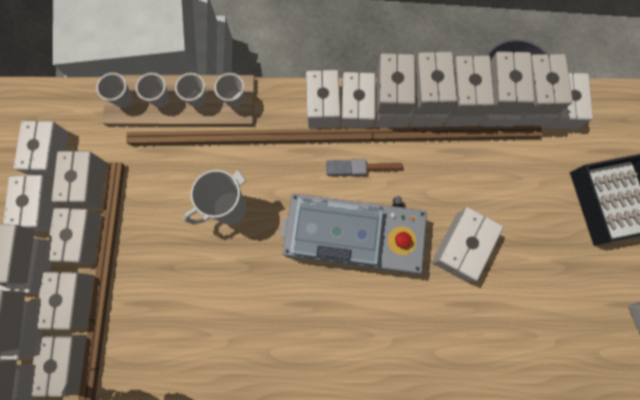

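View pics/side0.png

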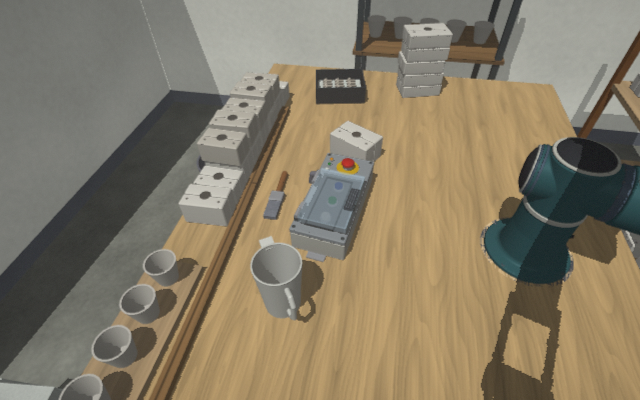

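The top view shows the box at about (355,235), with the buttons in order white (311,228), green (336,231) and blue (362,235). The lip bar is at (334,254) and the red stop at (403,240). The jug is to the left, the mould to the right and the brush behind. Next I'll measure these with masks.

```bash
cat > h.py <<'E'
import numpy as np,cv2
from scipy.spatial.transform import Rotation as Ro
def ray(f,u,v,z):
    K,R,t=f["intrinsics"],f["R"],f["t"];d=R.T@np.linalg.inv(K)@[u,v,1];c=-R.T@t
    return c+d*(z-c[2])/d[2]
def proj(f,X):
    p=f["intrinsics"]@(f["R"]@X+f["t"]);return p[:2]/p[2]
def fit(loc,w):
    loc,w=np.array(loc),np.array(w)[:,:2];a,b=loc-loc.mean(0),w-w.mean(0)
    th=np.arctan2((a[:,0]*b[:,1]-a[:,1]*b[:,0]).sum(),(a*b).sum());R=np.array([[np.cos(th),-np.sin(th)],[np.sin(th),np.cos(th)]])
    o=w.mean(0)-R@loc.mean(0);return o,th,R,(w-(loc@R.T+o))
E
python3 - <<'E'
from h import *
f=dict(np.load("top0.npz"));im=f["image"];hsv=cv2.cvtColor(im,cv2.COLOR_BGR2HSV).astype(int)
H,S,V=hsv[...,0],hsv[...,1],hsv[...,2]
def cen(m,box):
    k=np.zeros(m.shape,np.uint8);x0,y0,x1,y1=box;k[y0:y1,x0:x1]=m[y0:y1,x0:x1]
    n,l,s,c=cv2.connectedComponentsWithStats(k);i=1+np.argmax(s[1:,4]);return c[i],s[i,4],l==i
r=cen((S>150)&((H<8)|(H>172)),(380,215,430,265))
g=cen((S>60)&(H>55)&(H<90),(322,218,350,244));b=cen((S>90)&(H>95)&(H<125),(350,222,374,248))
l=cen((V<75),(300,240,370,270))
for n,q in zip("rgbl",(r,g,b,l)):print(n,q[:2])
print(cv2.minAreaRect(np.argwhere(l[2])[:,::-1].astype(np.float32)))
W=[ray(f,*g[0],.097),ray(f,*b[0],.097),ray(f,*l[0],.114),ray(f,*r[0],.106)]
print(np.round(W,4))
print(fit([(-.005,.045),(-.005,-.015),(-.0585,.045)],W[:3]))
print(fit([(-.005,.045),(-.005,-.015),(-.0585,.045),(-.005,-.112)],W))
c=cv2.resize(im[180:285,270:440],None,fx=4,fy=4,interpolation=cv2.INTER_CUBIC);cv2.imwrite("pics/crop.png",c)
E
```

```text
Traceback (most recent call last):
ValueError: attempt to get argmax of an empty sequence
```

```bash
python3 - <<'E'
from h import *
f=dict(np.load("top0.npz"));im=f["image"]
c=cv2.resize(im[180:285,270:440],None,fx=4,fy=4,interpolation=cv2.INTER_CUBIC);cv2.imwrite("pics/crop.png",c)
B,G,R=[im[...,i].astype(float) for i in range(3)];V=im.max(2)
def cen(m,box):
    k=np.zeros(m.shape,np.uint8);x0,y0,x1,y1=box;q=m[y0:y1,x0:x1];k[y0:y1,x0:x1]=q>(q.max()+np.median(q))/2
    n,l,s,c=cv2.connectedComponentsWithStats(k);i=1+np.argmax(s[1:,4]);return c[i],s[i,4],l==i
r=cen(R-G-B*.5,(380,215,430,265))
g=cen(G-(R+B)/2,(322,218,350,244));b=cen(B-(G+R)/2,(350,222,374,248))
l=cen(-V.astype(float),(312,244,356,266))
for n,q in zip("rgbl",(r,g,b,l)):print(n,q[:2])
print(cv2.minAreaRect(np.argwhere(l[2])[:,::-1].astype(np.float32)))
W=[ray(f,*g[0],.097),ray(f,*b[0],.097),ray(f,*l[0],.114),ray(f,*r[0],.106)]
print(np.round(W,4))
print(fit([(-.005,.045),(-.005,-.015),(-.0585,.045)],W[:3]))
print(fit([(-.005,.045),(-.005,-.015),(-.0585,.045),(-.005,-.112)],W))
E
```

```text
r (array([402.92765957, 239.2212766 ]), np.int32(235))
g (array([336.171875, 230.828125]), np.int32(64))
b (array([361.35714286, 234.12857143]), np.int32(70))
l (array([332.03333333, 259.575     ]), np.int32(120))
((331.70001220703125, 259.5999755859375), (23.05168342590332, 6.646804332733154), 8.130102157592773)
[[ 5.279e-01 -2.000e-04  9.700e-02]
 [ 5.202e-01 -5.940e-02  9.700e-02]
 [ 4.590e-01  1.030e-02  1.140e-01]
 [ 5.072e-01 -1.549e-01  1.060e-01]]
(array([ 0.52331311, -0.04303107]), np.float64(-0.0730221353394109), array([[ 0.99733507,  0.07295726],
       [-0.07295726,  0.99733507]]), array([[ 0.00629411, -0.00242451],
       [ 0.00297752, -0.00173537],
       [-0.00927163,  0.00415988]]))
(array([ 0.5226982 , -0.04347237]), np.float64(-0.0890575877579667), array([[ 0.99603699,  0.08893991],
       [-0.08893991,  0.99603699]]), array([[ 0.00618332, -0.00200472],
       [ 0.00382568, -0.00139346],
       [-0.00945187,  0.0037246 ],
       [-0.00055714, -0.00032642]]))
```

View pics/crop.png

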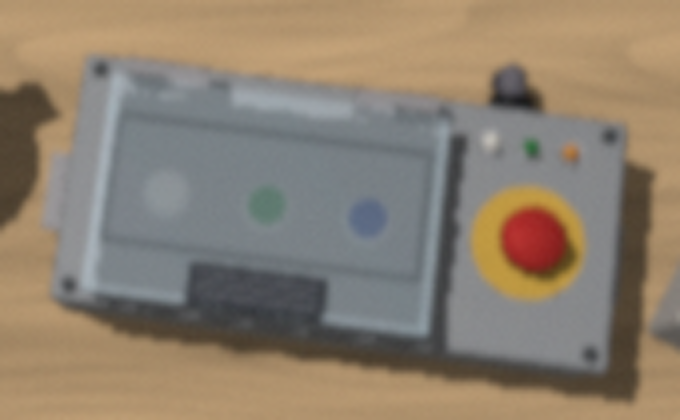

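The crop shows the lip bar centred near full-image (334,253), since my mask had merged it with its shadow. With that corrected, the lip, buttons and red stop all fit a yaw of about -0.131 rad, with the box origin near (0.527,-0.0455). I'll turn the tool into line with the box, then move toward the lip.

```bash
cat >> h.py <<'E'
TH=-0.131;BO=np.array([0.5271,-0.0455,0])
RB=Ro.from_euler("z",TH).as_matrix()
def rep():
    from station import sensors
    s=sensors.read_state();p=RB.T@(s["ee_pos"]-BO)*1000
    A=RB.T@Ro.from_rotvec(s["orientation"]).as_matrix()
    print("t",round(s["clock"],2),"box mm",p.round(1),"F",s["wrist_force"].round(1),"w",round(s["width"],3),"toolx",A[:,0].round(3),"toolz",A[:,2].round(3))
E
python3 -m creep '0 0 0 0 0 -8.7 0; -0.2 -0.33 0 0 0 0 0;-0.4 -0.66 0 0 0 0 0;-0.4 -0.66 0 0 0 0 0;-0.4 -0.66 0 0 0 0 0;-0.4 -0.66 0 0 0 0 0;-0.4 -0.66 0 0 0 0 0;-0.4 -0.66 0 0 0 0 0;-0.4 -0.66 0 0 0 0 0;-0.4 -0.66 0 0 0 0 0;-0.4 -0.66 0 0 0 0 0;-0.4 -0.66 0 0 0 0 0;-0.4 -0.66 0 0 0 0 0;-0.4 -0.66 0 0 0 0 0;-0.4 -0.66 0 0 0 0 0;-0.4 -0.66 0 0 0 0 0;-0.2 -0.33 0 0 0 0 0;0 0 0 0 0 0 0'; python3 -c "from h import *;rep()"
```

```text
clock: 2.35
ee_pos: [0.4678, 0.0095, 0.2308]
orientation: [-0.215, -3.133, 0.0]
wrist_force: [0.6, -0.1, -0.5]
width: -0.0002
finger_force: 0.0
t 2.35 box mm [-66.   46.8 230.8] F [ 0.6 -0.1 -0.5] w -0.0 toolx [-1.     0.006  0.001] toolz [-0.001 -0.    -1.   ]
```

```bash
python3 - <<'E'
from h import *
from station import imaging
f=imaging.grab_frame("wrist");np.savez("w0.npz",**f);im=f["image"].copy()
for n,X in dict(lip=(-.0585,.045,.114),W=(-.005,.105,.097),G=(-.005,.045,.097),B=(-.005,-.015,.097),R=(-.005,-.112,.108)).items():
    p=proj(f,BO+RB@np.array(X));print(n,p.round(1));cv2.drawMarker(im,tuple(int(q) for q in p.round()),(255,0,255),0,12,1)
cv2.imwrite("pics/w0.png",im)
E
```

```text
lip [319.8 210.5]
W [385.6 261.1]
G [320.3 261.5]
B [255.2 261.9]
R [143.6 267.8]
```

View pics/w0.png

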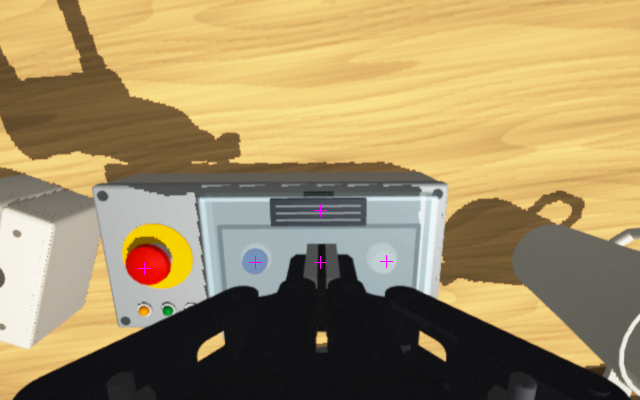

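The marks sit on the lip, blue and red, with white about 3 mm off, so the calibration fit holds. Now I'll descend onto the lip.

```bash
python3 -m creep '-0.06 0 0.3 0 0 0 0;-0.06 0 0.5 0 0 0 0;0 0 0.5 0 0 0 0;0 0 0.4 0 0 0 0;0 0 0.1 0 0 0 0;0 0 0.05 0 0 0 0;0 0 0 0 0 0 0'; python3 -c "from h import *;rep()"
```

```text
clock: 3.28
ee_pos: [0.4755, 0.0102, 0.1209]
orientation: [0.209, 3.133, 0.0]
wrist_force: [0.3, 0.0, 1.0]
width: -0.0001
finger_force: 0.0
t 3.27 box mm [-58.5  48.4 120.9] F [0.3 0.  1. ] w -0.0 toolx [-1.     0.002 -0.001] toolz [ 0.001  0.    -1.   ]
```

```bash
python3 -m creep '0 0 0.06 0 0 0 0;0 0 0.05 0 0 0 0;0 0 0.03 0 0 0 0;0 0 0.03 0 0 0 0;0 0 0.03 0 0 0 0;0 0 0 0 0 0 0'; python3 -c "from h import *;rep()"
```

```text
clock: 4.03
ee_pos: [0.4749, 0.0099, 0.1082]
orientation: [-0.21, -3.134, -0.0]
wrist_force: [0.3, -0.1, 2.5]
width: -0.0002
finger_force: 0.9
t 4.03 box mm [-59.   48.1 108.2] F [ 0.3 -0.1  2.5] w -0.0 toolx [-1.     0.003  0.   ] toolz [-0.  0. -1.]
```

```bash
python3 -m creep '0 0 0.02 0 0 0 0;0 0 0.02 0 0 0 0;0 0 0 0 0 0 0'; python3 -c "from h import *;rep()";  python3 -m creep '0 0 0.02 0 0 0 0;0 0 0 0 0 0 0'; python3 -c "from h import *;rep()"
```

```text
clock: 4.4
ee_pos: [0.4749, 0.0099, 0.1073]
orientation: [-0.21, -3.134, 0.0]
wrist_force: [-5.2, 1.7, 12.2]
width: -0.0001
finger_force: 6.2
t 4.4 box mm [-59.   48.1 107.3] F [-5.2  1.7 12.2] w -0.0 toolx [-1.     0.003  0.   ] toolz [-0. -0. -1.]
clock: 4.65
ee_pos: [0.475, 0.0099, 0.1072]
orientation: [-0.21, -3.134, 0.0]
wrist_force: [-8.8, -0.2, 19.2]
width: -0.0001
finger_force: 9.8
t 4.65 box mm [-58.9  48.2 107.2] F [-8.8 -0.2 19.2] w -0.0 toolx [-1.     0.003  0.   ] toolz [-0. -0. -1.]
```

```bash
python3 -m creep '0.1 0 -0.3 0 0 0 0;0.3 0 -0.6 0 0 0 0;0.3 0 -0.6 0 0 0 0;0.3 0 -0.6 0 0 0 0;0.3 0 -0.4 0 0 0 0;0 0 0 0 0 0 0;0 0 0 0 0 0 0;0 0 0 0 0 0 0;0 0 0 0 0 0 0;0 0 0 0 0 0 0;0 0 0 0 0 0 0;0 0 0 0 0 0 0;0 0 0 0 0 0 0;0 0 0 0 0 0 0;0 0 0 0 0 0 0;0 0 0 0 0 0 0'; python3 - <<'E'
from h import *
from station import imaging
rep()
f=imaging.grab_frame("side");cv2.imwrite("pics/s1.png",cv2.resize(f["image"][120:280,240:420],None,fx=3,fy=3))
E
```

```text
clock: 6.65
ee_pos: [0.3975, 0.0203, 0.2547]
orientation: [-0.21, -3.135, -0.0]
wrist_force: [0.4, -0.1, -0.9]
width: 0.0002
finger_force: 0.0
t 6.65 box mm [-137.    48.3  254.7] F [ 0.4 -0.1 -0.9] w 0.0 toolx [-1.     0.003  0.   ] toolz [-0.  0. -1.]
```

View pics/s1.png

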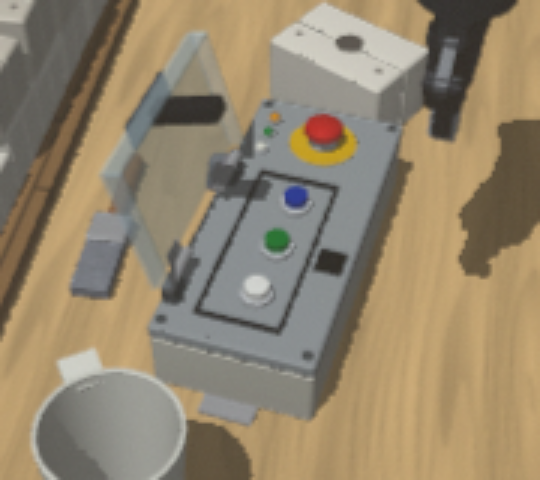

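The side view shows the cover standing wide open, with the striker pointing forward and all the buttons exposed. I'll tilt the tool 8° for striker clearance and go over blue.

```bash
python3 -m creep '0 0 0 0 -8 0 0;-0.557 -0.264 0.078 0 0 0 0;-0.557 -0.264 0.078 0 0 0 0;-0.557 -0.264 0.078 0 0 0 0;-0.557 -0.264 0.078 0 0 0 0;0.067 0 0.48 0 0 0 0;0.067 0 0.48 0 0 0 0;0.067 0 0.48 0 0 0 0;0.067 0 0.48 0 0 0 0;0.045 0 0.32 0 0 0 0;0 0 0 0 0 0 0'; python3 -c "from h import *;rep()"
```

```text
clock: 8.07
ee_pos: [0.5212, -0.0602, 0.117]
orientation: [0.201, 3.0, -0.013]
wrist_force: [0.2, -0.1, 0.3]
width: 0.0001
finger_force: 0.0
t 8.07 box mm [ -3.9 -15.4 117. ] F [ 0.2 -0.1  0.3] w 0.0 toolx [-0.991  0.003 -0.135] toolz [ 0.135 -0.    -0.991]
```

```bash
python3 -m creep '0.02 0 0.16 0 0 0 0;0.015 0 0.12 0 0 0 0;0.007 0 0.05 0 0 0 0;0.007 0 0.05 0 0 0 0;0 0 0 0 0 0 0'; python3 -c "from h import *;rep()"
```

```text
clock: 8.7
ee_pos: [0.5234, -0.0606, 0.0963]
orientation: [0.201, 2.995, -0.014]
wrist_force: [-0.6, 0.3, 2.8]
width: -0.0002
finger_force: 1.2
t 8.7 box mm [ -1.7 -15.4  96.3] F [-0.6  0.3  2.8] w -0.0 toolx [-0.99   0.003 -0.139] toolz [ 0.139 -0.    -0.99 ]
```

```bash
python3 -m creep '0.004 0 0.03 0 0 0 0;0.004 0 0.03 0 0 0 0;0.003 0 0.02 0 0 0 0;0 0 0 0 0 0 0'; python3 -c "from h import *;rep()"
```

```text
clock: 9.2
ee_pos: [0.5236, -0.0606, 0.0927]
orientation: [0.201, 2.995, -0.014]
wrist_force: [-6.0, 1.3, 12.5]
width: 0.0003
finger_force: 6.2
t 9.2 box mm [ -1.5 -15.4  92.7] F [-6.   1.3 12.5] w 0.0 toolx [-0.99   0.003 -0.14 ] toolz [ 0.14 -0.   -0.99]
```

Blue has reached its hard stop. Next: lift, go to white and press it.

```bash
python3 -m creep '-0.03 0 -0.22 0 0 0 0;-0.032 0 -0.23 0 0 0 0;0 0.3 0 0 0 0 0;0 0.5 0 0 0 0 0;0 0.6 0 0 0 0 0;0 0.4 0 0 0 0 0;0 0.17 0 0 0 0 0;0 0 0 0 0 0 0;0.02 0 0.16 0 0 0 0;0.015 0 0.1 0 0 0 0;0.007 0 0.05 0 0 0 0;0.007 0 0.05 0 0 0 0;0 0 0 0 0 0 0'; python3 -c "from h import *;rep()"
```

```text
clock: 10.82
ee_pos: [0.5389, 0.0563, 0.0966]
orientation: [0.201, 2.996, -0.015]
wrist_force: [-1.6, -0.6, 1.7]
width: -0.0004
finger_force: 1.1
t 10.82 box mm [ -1.5 102.4  96.6] F [-1.6 -0.6  1.7] w -0.0 toolx [-0.99   0.003 -0.139] toolz [ 0.139 -0.001 -0.99 ]
```

```bash
python3 -m creep '0.007 0 0.05 0 0 0 0;0.005 0 0.04 0 0 0 0;0 0 0 0 0 0 0'; python3 -c "from h import *;rep()"
```

```text
clock: 11.2
ee_pos: [0.5396, 0.0565, 0.0927]
orientation: [0.201, 2.995, -0.015]
wrist_force: [-4.9, -2.3, 10.9]
width: -0.0001
finger_force: 5.7
t 11.2 box mm [ -1.  102.7  92.7] F [-4.9 -2.3 10.9] w -0.0 toolx [-0.99   0.003 -0.14 ] toolz [ 0.14  -0.001 -0.99 ]
```

White is home too. On to green: press it, then hold.

```bash
python3 -m creep '-0.03 0 -0.22 0 0 0 0;-0.032 0 -0.23 0 0 0 0;0 -0.2 0 0 0 0 0;0 -0.37 0 0 0 0 0;0 -0.3 0 0 0 0 0;0 -0.1 0 0 0 0 0;0 0 0 0 0 0 0;0.02 0 0.16 0 0 0 0;0.015 0 0.1 0 0 0 0;0.007 0 0.05 0 0 0 0;0.007 0 0.05 0 0 0 0;0.007 0 0.05 0 0 0 0;0.005 0 0.04 0 0 0 0;0 0 0 0 0 0 0'; python3 -c "from h import *;rep()"
```

```text
clock: 12.95
ee_pos: [0.5313, -0.0008, 0.0927]
orientation: [0.201, 2.996, -0.013]
wrist_force: [-7.9, 1.3, 12.3]
width: -0.0
finger_force: 6.4
t 12.95 box mm [-1.7 44.8 92.7] F [-7.9  1.3 12.3] w -0.0 toolx [-0.99   0.003 -0.139] toolz [ 0.139 -0.    -0.99 ]
```

```bash
python3 -m creep '0 0 0.01 0 0 0 0;0 0 0 0 0 0 0;0 0 0 0 0 0 0;0 0 0 0 0 0 0;0 0 0 0 0 0 0;0 0 0 0 0 0 0;0 0 0 0 0 0 0;0 0 0 0 0 0 0;0 0 0 0 0 0 0;0 0 0 0 0 0 0;0 0 0 0 0 0 0;0 0 0 0 0 0 0;0 0 0 0 0 0 0;0 0 0 0 0 0 0;0 0 0 0 0 0 0;0 0 0 0 0 0 0;0 0 0 0 0 0 0;0 0 0 0 0 0 0'; python3 -c "from h import *;rep()"
```

```text
clock: 15.2
ee_pos: [0.5313, -0.0009, 0.0925]
orientation: [0.201, 2.996, -0.014]
wrist_force: [-8.9, 1.8, 15.1]
width: -0.0
finger_force: 8.0
t 15.2 box mm [-1.6 44.8 92.5] F [-8.9  1.8 15.1] w -0.0 toolx [-0.99   0.003 -0.139] toolz [ 0.139 -0.    -0.99 ]
```

Green was held for more than 2 s. Now I'll lift clear, straighten the tool, and go over and behind the cover.

```bash
python3 -m creep '-0.03 0 -0.2 0 0 0 0;-0.08 0 -0.57 0 0 0 0;-0.08 0 -0.57 0 0 0 0;-0.08 0 -0.57 0 0 0 0;-0.08 0 -0.57 0 0 0 0;-0.08 0 -0.57 0 0 0 0;0 0 0 0 8 0 0;-0.3 0 0 0 0 0 0;-0.5 0 0 0 0 0 0;-0.5 0 0 0 0 0 0;-0.5 0 0 0 0 0 0;-0.4 0 0 0 0 0 0;-0.25 0 0 0 0 0 0;0 0 0 0 0 0 0'; python3 - <<'E'
from h import *
from station import imaging
rep()
f=imaging.grab_frame("side");cv2.imwrite("pics/s2.png",cv2.resize(f["image"][100:280,230:430],None,fx=3,fy=3))
E
```

```text
clock: 16.95
ee_pos: [0.6777, -0.021, 0.2742]
orientation: [-0.21, -3.134, 0.0]
wrist_force: [0.7, 0.6, 0.6]
width: -0.0005
finger_force: 0.0
t 16.95 box mm [146.1  44.  274.2] F [0.7 0.6 0.6] w -0.001 toolx [-1.     0.003  0.001] toolz [-0.001 -0.    -1.   ]
```

View pics/s2.png

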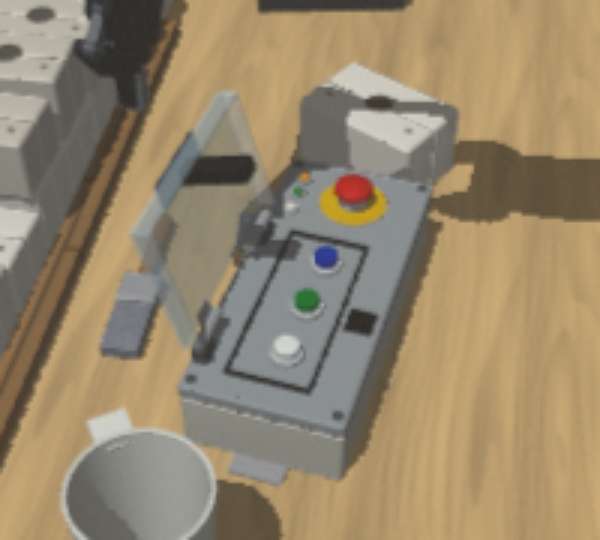

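The side view shows the fingers behind the cover and above its edge, with everything else undisturbed. Next I'll descend behind the lip and swing it forward.

```bash
python3 -m creep '0 0 0.3 0 0 0 0;0 0 0.5 0 0 0 0;0 0 0.32 0 0 0 0;0.12 0 0 0 0 0 0;0.15 0 0 0 0 0 0;0.15 0 -0.03 0 0 0 0;0.15 0 -0.05 0 0 0 0;0.17 0 -0.05 0 0 0 0;0.19 0 -0.05 0 0 0 0;0 0 0 0 0 0 0'; python3 -c "from h import *;rep()"
```

```text
clock: 18.25
ee_pos: [0.6213, -0.0131, 0.2197]
orientation: [0.21, 3.134, 0.0]
wrist_force: [1.6, -0.0, 0.4]
width: 0.0003
finger_force: 0.5
t 18.25 box mm [ 89.1  44.4 219.7] F [ 1.6 -0.   0.4] w 0.0 toolx [-1.     0.003 -0.001] toolz [ 0.001  0.    -1.   ]
```

```bash
python3 -m creep '0.17 0 0.015 0 0 0 0;0.17 0 0.015 0 0 0 0;0.17 0 0.015 0 0 0 0;0.19 0 0.055 0 0 0 0;0.19 0 0.055 0 0 0 0;0.19 0 0.055 0 0 0 0;0.16 0 0.11 0 0 0 0;0.16 0 0.11 0 0 0 0;0.16 0 0.11 0 0 0 0;0 0 0 0 0 0 0'; python3 -c "from h import *;rep()"
```

```text
clock: 19.5
ee_pos: [0.5276, -0.0006, 0.1854]
orientation: [-0.21, -3.132, -0.0]
wrist_force: [0.2, 0.2, 0.9]
width: 0.0
finger_force: 0.5
t 19.5 box mm [ -5.4  44.6 185.4] F [0.2 0.2 0.9] w 0.0 toolx [-1.     0.003  0.003] toolz [-0.003 -0.    -1.   ]
```

```bash
python3 -m creep '0.12 0 0.147 0 0 0 0;0.12 0 0.147 0 0 0 0;0.12 0 0.147 0 0 0 0;0.12 0 0.18 0 0 0 0;0.12 0 0.18 0 0 0 0;0.08 0 0.13 0 0 0 0;0.08 0 0.13 0 0 0 0;0.04 0 0.05 0 0 0 0;0 0 0 0 0 0 0'; python3 -c "from h import *;rep()"
```

```text
clock: 20.62
ee_pos: [0.4808, 0.0057, 0.1196]
orientation: [-0.21, -3.133, 0.0]
wrist_force: [-0.8, -0.0, 1.9]
width: 0.0001
finger_force: 0.8
t 20.62 box mm [-52.6  44.7 119.6] F [-0.8 -0.   1.9] w 0.0 toolx [-1.     0.003  0.002] toolz [-0.002 -0.    -1.   ]
```

```bash
python3 -m creep '0 0 0.05 0 0 0 0;0 0 0.05 0 0 0 0;0 0 0.05 0 0 0 0;0 0 0.03 0 0 0 0;0 0 0.03 0 0 0 0;0 0 0.02 0 0 0 0;0 0 0 0 0 0 0'; python3 -c "from h import *;rep()"; python3 -m creep '0 0 0.02 0 0 0 0;0 0 0.02 0 0 0 0;0 0 0 0 0 0 0'; python3 -c "from h import *;rep()"
```

```text
clock: 21.5
ee_pos: [0.4816, 0.0056, 0.1076]
orientation: [-0.21, -3.134, 0.0]
wrist_force: [-6.1, 0.7, 11.9]
width: -0.0003
finger_force: 6.1
t 21.5 box mm [-51.8  44.7 107.6] F [-6.1  0.7 11.9] w -0.0 toolx [-1.     0.003  0.001] toolz [-0.001 -0.    -1.   ]
clock: 21.88
ee_pos: [0.4817, 0.0056, 0.1073]
orientation: [-0.21, -3.134, 0.0]
wrist_force: [-12.6, 0.9, 26.4]
width: 0.0001
finger_force: 13.1
t 21.88 box mm [-51.7  44.7 107.3] F [-12.6   0.9  26.4] w 0.0 toolx [-1.     0.003  0.001] toolz [-0.001 -0.    -1.   ]
```

At the stop. Release smoothly, retreat up and look.

```bash
python3 -m creep '0 0 -0.1 0 0 0 0;0 0 -0.1 0 0 0 0;0 0 -0.2 0 0 0 0;0.2 0 -0.5 0 0 0 0;0.4 0 -0.6 0 0 0 0;0.4 0 -0.5 0 0 0 0;0.3 0 0 0 0 0 0;0 0 0 0 0 0 0;0 0 0 0 0 0 0;0 0 0 0 0 0 0;0 0 0 0 0 0 0;0 0 0 0 0 0 0;0 0 0 0 0 0 0;0 0 0 0 0 0 0'; python3 - <<'E'
from h import *
from station import imaging
rep()
f=imaging.grab_frame("side");cv2.imwrite("pics/s3.png",cv2.resize(f["image"][100:300,230:430],None,fx=2.9,fy=2.9))
E
```

```text
clock: 23.62
ee_pos: [0.4043, 0.016, 0.2238]
orientation: [-0.21, -3.134, -0.0]
wrist_force: [-0.3, -0.1, -0.1]
width: 0.0005
finger_force: 0.0
t 23.62 box mm [-129.7   45.   223.8] F [-0.3 -0.1 -0.1] w 0.001 toolx [-1.     0.003  0.   ] toolz [-0.  0. -1.]
```

View pics/s3.png

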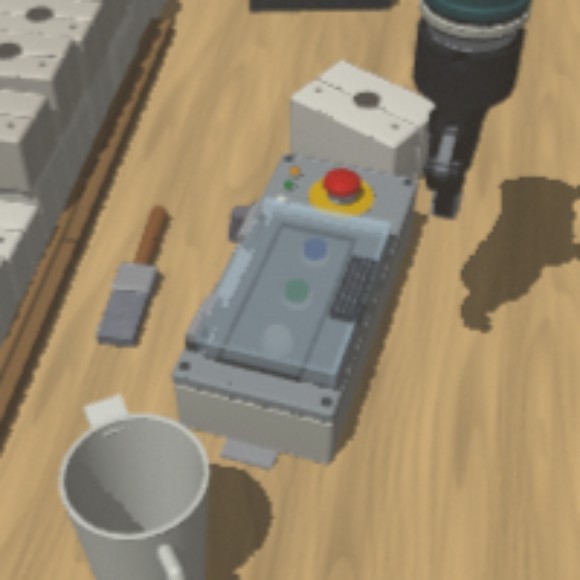

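The cover is shut and holding by itself 1.7 s after I let go. The mould, jug and brush are in place.

```bash
python3 -c "from station import job_done;print(job_done())"
```

```text
the job is handed in; nothing more can be done
None
```

I handed the job in at about 24 s of the 62 s allowed; no verdict came back. I opened the cover, pressed blue, white and green home in order (green held over 2 s), and shut the cover; it stayed shut by itself. I did not touch the red stop, and the mould, jug and brush look unmoved in the last picture.

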